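# Index the inspection turntable to the green station and log it

### The job

Turn the inspection turntable to its green station: push the black upright tab gently sideways with your fingers, without gripping it, until its pointer tip stands over the green dot, and leave the bracket that rides on the platter untouched. Only then press the white push button fully down to log the position, and let it come back up. Nothing is to be pinched, lifted or shoved hard, and the parts standing around must stay where they are.

Things in the scene. Friction and masses are not known exactly. Their poses are not given: they have to be found in the camera images.
- turntable: indexing turntable, bolted to the worktop: a light grey round base 250 mm across, top 22 mm above the worktop, carrying an aluminium platter 180 mm across whose top is 35 mm above the worktop. The stations with the four dots are at 46 and 86 degrees either side of the base's front (-x side in its own frame). Origin on the turning axis at worktop level, z up
- platter (a joint): angle of the platter about the vertical axis, rad, counter-clockwise seen from above is positive, 0 when the tab points to the base's front (-x of the turntable's own frame); stops at -2.1 and +2.1, every dot lies within +-1.6. At the start the tab stands near 0, between the stations. It turns against light friction (about 2 N at the tab) and stays where it is left; no detents
- tab_top (a point): centre of the top of the black upright tab on the platter's edge: 90 mm from the axis, top 85 mm above the worktop, 50 mm tall above the platter, 12 mm thick along the turning direction, 24 mm wide radially
- pointer_tip (a point): outer tip of the short black pointer at the foot of the tab, 113 mm from the axis and 33 mm above the worktop, on the line from the axis through the tab
- green_dot: green dot, a disc 24 mm across and 2 mm thick lying on the light grey rim of the turntable base, its centre 112 mm from the turntable axis; origin at the centre of its underside. One of four differently coloured dots at the four stations; which colour is at which station changes. This is the station to select
- machined_bracket: silver machined angle bracket 51 x 67 mm, 42 mm tall, lying loose near the middle of the platter; it turns with it. Origin at the centre of its underside
- platter_center (a point): centre of the platter's top face, on the turning axis
- log_button (a joint): travel of the white push button, m: 0 up, 0.006 fully down; a spring brings it back, 5 N holds it fully down
- log_button_top (a point): centre of the top of the white push button, 32 mm across, in a black round housing 48 mm across and 12 mm tall fixed on the worktop; the top is 22 mm above the worktop when up
- ring_gauge: steel setting ring, 52 mm across, 18 mm tall, loose bystander; origin at the centre of its underside
- turned_flange: silver turned flange, 57 mm across, 24 mm tall, loose bystander; origin at the centre of its underside
- brass_fitting: small brass hose fitting standing up, 12 mm across, 23 mm tall, loose bystander; origin at the centre of its underside
- loupe: black eye loupe, 34 mm across, 30 mm tall, loose bystander; origin at the centre of its underside
Not all that is in view belongs to the job. Of the things like the machined_bracket, leave any that is blue or yellow; of the rest the smaller one is meant.

How it is judged (in metres and radians):
On the way, in this order (a step that is already met when the one before it is completed fails the run):
1. the pointer tip stands still over the green dot, button not yet pressed (horizontal distance between pointer_tip and green_dot below 0.011 m and velocity of joint platter between -0.05 and 0.05 rad/s and value of joint log_button below 0.002 m), for 0.3 s.
2. the white button is pressed fully down while the pointer is over the green dot (horizontal distance between pointer_tip and green_dot below 0.011 m and value of joint log_button above 0.0045 m), for 0.05 s.
At the end, for the whole second after the job is handed in: The pointer tip is within 11 mm (horizontally) of the centre of the green dot and the platter is at rest, the button is back up, the bracket lies on the platter within 22 mm of its centre, the other loose parts are within 15 mm of where they stood (horizontal distance between pointer_tip and green_dot below 0.011 m and velocity of joint platter between -0.05 and 0.05 rad/s and value of joint log_button below 0.0015 m and not (horizontal distance between machined_bracket and platter_center above 0.022 m) and z of machined_bracket in the frame of turntable below 0.04 m and linear speed of machined_bracket below 0.02 m/s and distance of each of ring_gauge, turned_flange, brass_fitting, loupe from where it was at the start of the episode below 0.015 m); the robot touches nothing.
It fails at once if the button is pressed (over 3 mm) while the pointer is not over the green dot (value of joint log_button above 0.003 m and not (horizontal distance between pointer_tip and green_dot below 0.011 m)).
It fails at once if the tab or turntable is pinched or shoved with more than 16 N (contact force between any of the fingers, the arm and turntable above 16 N).
It fails at once if the bracket is touched, lifted or displaced on the platter (contact force between any of the fingers, the arm and machined_bracket above 0.3 N or z of machined_bracket in the frame of turntable above 0.043 m or horizontal distance between machined_bracket and platter_center above 0.022 m).
It fails at once if a loose part standing around is moved more than 15 mm or lifted (distance of any of ring_gauge, turned_flange, brass_fitting, loupe from where it was at the start of the episode above 0.015 m).
It also fails if it takes over 51 s, if anything falls off the work surface, if the arm or the gripper's body presses on something with over 40 N, if the wrist force passes 120 N, or if a joint passes its speed limit or range.

### The arm

A 6-joint arm with a two-finger parallel gripper is mounted at the origin on a cart in front of the work surface, level with it; the furniture and walls round the work are solid. World frame = base frame: x ahead of the robot, y to its left, z up, the work surface at z = 0. Lengths are in mm, angles in rad, forces in N, time in s.
With the tool pointing down it reaches from about 350 to 975 mm from the base axis. Payload 7.1 kg.
Tool frame: the origin (TCP) lies between the finger pads; the fingertips stand 17 mm ahead of it and the grasp point (between the pads) lies 2 mm behind it (tip_reach is the y of the fingertips in the tool frame, in mm); y points along the fingers, x is the direction in which the jaws open and shut, and the axes are right-handed (so a half turn about y gives the same grasp; the last joint's range is limited). The gripper opens to 88 mm and grips with 3 to 60 N. Pads are 20 mm wide; open, the fingers measure 115 mm over their backs; the gripper's body (75 mm by 178 mm) begins 61 mm behind the grasp point.
Start: joints at [1.269, 0.423, 1.63, -0, 1.089, -0.019], TCP at [174.372, 600.166, 239.675] pointing down, gripper open.
Joint ranges: [-3, 3], [-0.9, 2.11], [0.09, 2.58], [-1.31, 4.45], [0.11, 2.69], [-2.54, 2.54]. Speed limits (rad/s): [2.39, 2.39, 3.01, 3.14, 3.14, 3.14].

### API

Orientations are given as a rotation vector (axis times angle).
In Python, from workcell import get_obs, get_image, camera_model, close_job, silhouettes, tip_of, tip_reach gives the robot as it stands. The module is installed in compiled form; this text tells all that it offers.
- The arm moves only by the tool arm_command, never from a script. Its argument "targets" is a list of rows, each a list of 4 numbers: the shift along the tool's x, y, z in mm, then the turn about the tool's y in rad. A call has 1 to 20 rows; each row shifts and turns the commanded pose from where the row before left it, along the tool's axes as they then stand; what a row does not reach is not made up. A row lasts 1/12 s, in which the tool goes at most 41.7 mm and 7.16 degrees, less where a joint would pass 70% of its speed; a pose out of reach is approached as far as the arm can. A call is refused whole if a number of a shift passes 41.7 or a number of a turn 0.125, either way. A call with a gripper value outside its range is refused whole. "gripper" is the opening in per cent of the stroke, from 0 (shut) to 100 (fully open), set as the call begins (left out, the last holds). The fingers move at their own pace and stop on an object; the grip force is fixed at half the most. Time passes only in rows, so rows that do not move let the fingers close. It gives the time, the measured TCP pose, the force and the opening at its end, in the units of the state.
- get_obs(): the state, without advancing time (a new reading comes with each control period).
- get_image(name): name is "scene" or "top" or "wrist"; returns the picture (420x560x3 uint8, blue, green, red); there is no depth.
- camera_model(name): a dict with "mtx" (3x3 intrinsics, pixels), "position" and "orientation" of the camera in the world. Camera axes: x right, y up, looking along -z (the intrinsics and any distortion apply to the point x, -y, -z); pixel columns grow to the right and rows downward; lengths in mm; the calibration is good to about 2 mm. The wrist camera is an equidistant fisheye: a pixel r from the principal point sees the ray r / f radians off the axis. A picture is of the moment at which its call begins: read the wrist's pose just before it. camera_model takes no time and is no camera call; for the wrist camera it gives the pose at the moment of the call.
- close_job(): hands the job in, once; it reports no verdict.
Trained networks look in the newest picture that a camera, given by its name, has taken for a name from the list of things; names that differ only in an ending like _2 or _b are one class to them, and where a whole thing is asked for, a point or a joint stands for the part that bears it (a point fixed in the world has none). Each returns a list of dicts, best first, with "conf" (0 to 1); they miss things now and then, are a little off and sometimes report something else, mostly with a low value. They report only what shows in the picture. A call takes as long as a camera call. They do not tell look-alikes from the thing itself.
- silhouettes(camera, thing): "pixels" (420x560 bool, what is visible of it) and "at" ([column, row] in pixels, amid what is visible of it).
- tip_of(camera, thing): "at" ([column, row] in pixels: a listed point, or the origin of a listed thing).
The state is a dict: "t": time; "qpos": joint angles; "qvel": joint speeds; "joint_torque": joint torques, N m; "ee_pos": TCP position; "orientation": TCP orientation; "ft_force": force on the tool from outside, world axes, zero at the start; "moment": the same for the moment, N m; "width": finger opening in mm.
Only numpy, scipy, OpenCV 4.12 (cv2) and the standard library are available. Lean on these libraries where they do the work, as an engineer would, in place of code of your own. Each camera call takes 0.05 s, during which the arm holds its last target. There are 200 camera calls.

## Working session

There is one attempt and no reset: what is moved stays moved. The work goes in short steps, Python scripts to look and compute and a tool call to move; the robot and the scene stay as the last step left them, time stands still between calls to the robot, and variables do not carry over. Pictures are saved under pics/ and viewed, about 8 in all and at most 12, crops included, and the job is handed in when it is done.

Besides the shell and the picture viewer there is one more tool, called after "Call:" by a JSON object that holds its "method" and its "body". arm_command: Moves the arm, as the interface text tells. Its arguments: {"type":"object","properties":{"targets":{"type":"array","items":{"type":"array","items":{"type":"number"}}},"gripper":{"type":"number"}},"required":["targets"]}

```bash
mkdir -p pics; cat > h.py <<'E'
import numpy as np, cv2
from scipy.spatial.transform import Rotation as R
from workcell import *
def rot(o):
    o=np.array(o,float)
    return o if o.shape==(3,3) else (R.from_rotvec(o).as_matrix() if o.size==3 else R.from_quat(o).as_matrix())
def ray(cam,px,m=None):
    m=m or camera_model(cam); K=np.array(m['mtx'])
    x=(px[0]-K[0,2])/K[0,0]; y=(px[1]-K[1,2])/K[1,1]
    if cam=='wrist':
        r=np.hypot(x,y); s=np.sin(r)/max(r,1e-9); d=np.array([x*s,y*s,np.cos(r)])
    else: d=np.array([x,y,1.])
    return np.array(m['position']),rot(m['orientation'])@(d*[1,-1,-1])
def on_z(cam,px,z,m=None):
    p,d=ray(cam,px,m); return (p+d*(z-p[2])/d[2]).round(1)
E
python3 - <<'E'
from h import *
o=get_obs(); print(o)
for c in ['scene','top']:
    im=get_image(c); cv2.imwrite(f'pics/{c}0.png',im); m=camera_model(c); print(c,m)
    for n,z in [('turntable',0),('tab_top',85),('pointer_tip',33),('green_dot',22),('machined_bracket',35),('platter_center',35),('log_button_top',22),('ring_gauge',0),('turned_flange',0),('brass_fitting',0),('loupe',0)]:
        print(n,[(round(d['conf'],2),np.round(d['at']).tolist(),on_z(c,d['at'],z).tolist()) for d in tip_of(c,n)[:3]])
E
```

```text
{'t': 0.0, 'qpos': array([ 1.26901259e+00,  4.23809646e-01,  1.63068946e+00,  4.72186896e-06,
        1.08859216e+00, -1.90188546e-02]), 'qvel': array([ 0.0011963 ,  0.00018296, -0.00027446, -0.00088307,  0.00113047,
       -0.00072743]), 'joint_torque': array([-7.45177331e-04, -5.44607449e+01, -2.73680323e+01,  6.44807867e-02,
        2.24716763e-02, -7.56231839e-05]), 'ee_pos': array([174.21069343, 599.67928397, 238.92136321]), 'orientation': array([-1.3306941 , -0.99753074,  0.99955602]), 'ft_force': array([-0.05360242,  0.06530483,  0.20447202]), 'moment': array([ 0.00378981, -0.06576513, -0.02522591]), 'width': 87.74506506908475}
scene {'mtx': array([[450.73244298,   0.        , 284.36026166],
       [  0.        , 450.73244298, 205.71787731],
       [  0.        ,   0.        ,   1.        ]]), 'position': array([277.85672932, 470.9601368 , 908.74635279]), 'orientation': array([ 0.22623611, -0.98130198, -2.55554934])}
turntable [(0.68, [271.0, 241.0], [608.2, -149.6, 0.0])]
tab_top [(0.88, [307.0, 222.0], [524.0, -178.5, 85.0])]
pointer_tip [(0.83, [313.0, 234.0], [510.3, -189.
[... 1248 characters left out ...]
.2, -415.9, 35.0]), (0.68, [271.0, 212.0], [613.7, -147.5, 35.0])]
platter_center [(0.6, [270.0, 210.0], [616.9, -146.2, 35.0])]
log_button_top [(0.61, [365.0, 272.0], [475.0, -376.4, 22.0]), (0.39, [369.0, 205.0], [638.9, -386.9, 22.0]), (0.38, [273.0, 214.0], [609.7, -152.4, 22.0])]
ring_gauge [(0.79, [327.0, 317.0], [367.4, -288.1, 0.0]), (0.64, [212.0, 307.0], [383.5, -11.7, 0.0]), (0.48, [351.0, 181.0], [705.5, -344.9, 0.0])]
turned_flange [(0.93, [368.0, 205.0], [644.5, -386.1, 0.0])]
brass_fitting [(0.72, [369.0, 203.0], [649.4, -389.1, 0.0]), (0.44, [275.0, 215.0], [613.2, -156.7, 0.0]), (0.42, [351.0, 182.0], [703.4, -343.9, 0.0])]
loupe [(0.44, [213.0, 305.0], [388.8, -13.8, 0.0])]
```

View pics/scene0.png

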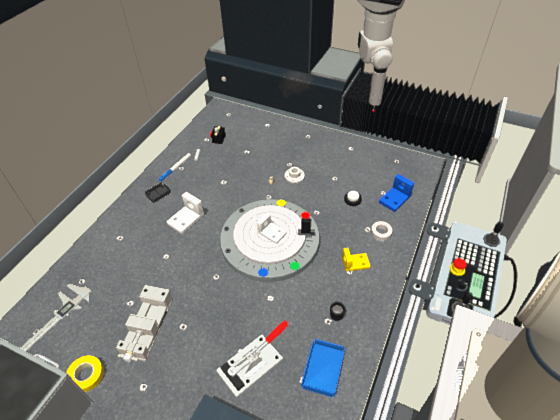

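View pics/top0.png

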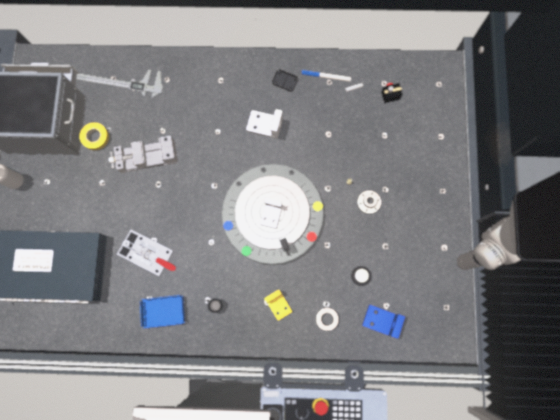

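The scene picture shows the turntable at (270,236), with green at (295,266), red at (305,215), blue at (263,272) and yellow at (281,203). The tab is at (306,225) and the button at (352,197). In the top picture green is at (247,251), the tab at (286,245) and the button at (362,275).

Bracket candidates in the top picture are the platter bracket (271,212), the larger silver one (265,123), the yellow one (278,305) and the blue one (384,321). The platter bracket is the one meant: it is silver and the smaller of the two silver ones.

Next I'll measure by colour.

```bash
python3 - <<'E'
from h import *
from scipy.optimize import least_squares
box={'scene':(215,325,190,285),'top':(218,328,160,268)}
rng={'green':(40,85),'blue':(100,130),'yellow':(22,36),'red':(170,186)}
D={}
for c in box:
    im=cv2.imread(f'pics/{c}0.png'); h=cv2.cvtColor(im,cv2.COLOR_BGR2HSV).astype(int)
    u0,u1,v0,v1=box[c]; s=np.zeros(im.shape[:2],bool); s[v0:v1,u0:u1]=1
    for n,(a,b) in rng.items():
        H=h[...,0].copy(); 
        if n=='red': H[H<8]+=180
        m=s&(H>=a)&(H<=b)&(h[...,1]>130)&(h[...,2]>70)
        k,l,st,ce=cv2.connectedComponentsWithStats(m.astype(np.uint8)); i=1+np.argmax(st[1:,4])
        p=on_z(c,ce[i],24); D[c,n]=p[:2]; print(c,n,st[i,4],ce[i].round(1),p)
    crop=cv2.resize(im[v0-5:v1+5,u0-5:u1+5],None,fx=3.3,fy=3.3,interpolation=cv2.INTER_CUBIC)
    cv2.imwrite(f'pics/crop_{c}.png',crop)
def model(x):
    return {n:x[:2]+112*np.array([np.cos(x[2]+np.pi+np.radians(a)),np.sin(x[2]+np.pi+np.radians(a))]) for n,a in ang.items()}
import itertools
for cams in (['scene'],['top'],['scene','top']):
    best=None
    for pm in itertools.permutations([-86,-46,46,86]):
        ang=dict(zip(rng,pm))
        for t0 in (0,1.5,-1.5,3):
            r=least_squares(lambda x:np.concatenate([model(x)[n]-D[c,n] for n in rng for c in cams]),[610,-150,t0])
            if best is None or r.cost<best[0]: best=(r.cost,ang,r.x,r.fun.round(1),{k:v.round(1) for k,v in model(r.x).items()})
    print(cams,best)
a=cv2.imread('pics/crop_scene.png');b=cv2.imread('pics/crop_top.png');H=max(a.shape[0],b.shape[0])
f=lambda i:cv2.copyMakeBorder(i,0,H-i.shape[0],0,0,cv2.BORDER_CONSTANT)
cv2.imwrite('pics/crops.png',np.hstack([f(a),f(b)]))
E
```

```text
scene green 64 [294.5 265.2] [517. -91.  24.]
scene blue 66 [262.6 271.8] [577.7 -43.6  24. ]
scene yellow 51 [280.9 202.3] [ 631.1 -261.2   24. ]
scene red 54 [305.1 215.1] [ 554.9 -245.9   24. ]Traceback (most recent call last):
  File "<stdin>", line 13, in <module>
    return _wrapfunc(a, 'argmax', axis=axis, out=out, **kwds)
    return bound(*args, **kwds)
ValueError: attempt to get argmax of an empty sequence
```

```bash
cat > fit.py <<'E'
from h import *
from scipy.optimize import least_squares
import itertools
box={'scene':(215,325,190,285),'top':(215,330,160,268)}
rng={'green':(40,95),'blue':(100,130),'yellow':(18,38),'red':(165,188)}
D={}
for c in box:
    im=cv2.imread(f'pics/{c}0.png'); h=cv2.cvtColor(im,cv2.COLOR_BGR2HSV).astype(int)
    u0,u1,v0,v1=box[c]; s=np.zeros(im.shape[:2],bool); s[v0:v1,u0:u1]=1
    for n,(a,b) in rng.items():
        H=h[...,0].copy(); H[H<8]+=180
        m=s&(H>=a)&(H<=b)&(h[...,1]>100)&(h[...,2]>40)
        k,l,st,ce=cv2.connectedComponentsWithStats(m.astype(np.uint8))
        if k<2: print(c,n,'none'); continue
        i=1+np.argmax(st[1:,4]); p=on_z(c,ce[i],24); D[c,n]=p[:2]; print(c,n,st[i,4],ce[i].round(1),p)
    cv2.imwrite(f'pics/crop_{c}.png',cv2.resize(im[160:290,210:330],(480,520),interpolation=cv2.INTER_CUBIC)[:,:400])
def pts(x,ang): return {n:x[:2]+112*np.array([np.cos(x[2]+np.pi+np.radians(a)),np.sin(x[2]+np.pi+np.radians(a))]) for n,a in ang.items()}
for cams in (['scene'],['top'],['scene','top']):
    best=None
    ks=[k for k in D if k[0] in cams]
    for pm in itertools.permutations([-86,-46,46,86]):
        ang=dict(zip(rng,pm))
        for t0 in (0,1.5,-1.5,3):
            r=least_squares(lambda x:np.concatenate([pts(x,ang)[k[1]]-D[k] for k in ks]),[610,-150,t0])
            if best is None or r.cost<best[0]: best=(r.cost,ang,r.x,r.fun.round(1),{k:v.round(1).tolist() for k,v in pts(r.x,ang).items()})
    print(cams,best)
cv2.imwrite('pics/crops.png',np.hstack([cv2.imread('pics/crop_scene.png'),cv2.imread('pics/crop_top.png')]))
E
python3 fit.py
```

```text
scene green 69 [294.6 265.3] [516.8 -90.8  24. ]
scene blue 71 [262.7 271.7] [577.7 -43.8  24. ]
scene yellow 53 [281.  202.4] [ 630.7 -261.    24. ]
scene red 61 [305.  215.1] [ 555.1 -245.9   24. ]
top green 46 [246.  250.6] [519.2 -90.6  24. ]
top blue 57 [227.8 225.4] [579.4 -43.4  24. ]
top yellow 60 [317.7 205.7] [ 634.  -261.1   24. ]
top red 71 [311.4 236.3] [ 558.1 -247.1   24. ]
['scene'] (np.float64(0.7606198837664414), {'green': -46, 'blue': -86, 'yellow': 86, 'red': 46}, array([ 6.11664959e+02, -1.50239204e+02,  2.39047860e-01]), array([ 0.2,  0.4, -0.1,  0.3, -0.2,  0.4,  0.1, -1. ]), {'green': [517.0, -90.4], 'blue': [577.6, -43.5], 'yellow': [630.5, -260.6], 'red': [555.2, -246.9]})
['top'] (np.float64(0.3407784919442936), {'green': -46, 'blue': -86, 'yellow': 86, 'red': 46}, array([ 6.14210540e+02, -1.50193456e+02,  2.44359032e-01]), array([ 0. , -0.2,  0.2, -0.3, -0.3,  0.6,  0.1, -0.1]), {'green': [519.2, -90.8], 'blue': [579.6, -43.7], 'yellow': [633.7, -260.5], 'red': [558.2, -247.2]})
['scene', 'top'] (np.float64(8.19429841578532), {'green': -46, 'blue': -86, 'yellow': 86, 'red': 46}, array([ 6.12937827e+02, -1.50216016e+02,  2.41710118e-01]), array([ 1.3,  0.2,  0.9,  0.2,  1.4,  0.4,  1.6, -1.2, -1.1, -0. , -0.8,
       -0.2, -1.9,  0.5, -1.4,  0. ]), {'green': [518.1, -90.6], 'blue': [578.6, -43.6], 'yellow': [632.1, -260.6], 'red': [556.7, -247.1]})
```

View pics/crops.png

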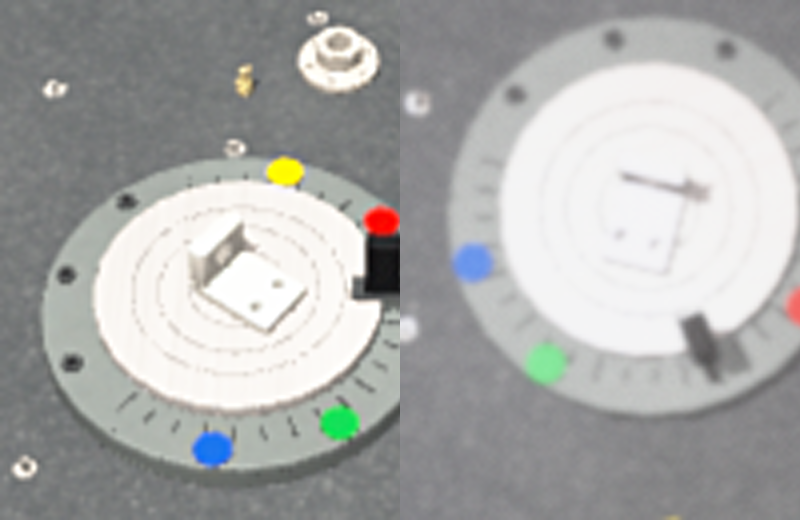

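The four dots fit the model to about 1 mm. The axis is at (612.9, -150.2), the front yaw is 0.242 rad, and green is the -46° station. Both pictures show a silver bracket on the platter and the tab slightly past front on the red side. Next come the tool axes, the button position and the tab angle.

```bash
python3 - <<'E'
from h import *
o=get_obs(); print(o['t'], rot(o['orientation']).round(3).tolist())
for c,(u0,u1,v0,v1) in {'scene':(335,370,180,215),'top':(345,382,258,292)}.items():
    g=cv2.cvtColor(cv2.imread(f'pics/{c}0.png'),cv2.COLOR_BGR2GRAY); m=np.zeros_like(g); m[v0:v1,u0:u1]=g[v0:v1,u0:u1]>170
    k,l,st,ce=cv2.connectedComponentsWithStats(m); i=1+np.argmax(st[1:,4]); print(c,st[i],on_z(c,ce[i],21))
E
```

```text
1.2 [[0.279, -0.0, -0.96], [0.96, 0.0, 0.279], [-0.0, -1.0, 0.0]]
scene [348 191  11  10  95] [ 465.1 -366.3   21. ]
top [355 269  14  13 146] [ 468.6 -367.8   21. ]
```

Call:
{"method": "arm_command", "body": {"targets": [[-28.3,0,-24.1,0],[-28.3,0,-24.1,0],[-28.3,0,-24.1,0],[-28.3,0,-24.1,0],[-28.3,0,-24.1,0],[-28.3,0,-24.1,0],[-28.3,0,-24.1,0],[-28.3,0,-24.1,0],[-28.3,0,-24.1,0],[-28.3,0,-24.1,0],[-28.3,0,-24.1,0],[-28.3,0,-24.1,0],[-28.3,0,-24.1,0],[-28.3,0,-24.1,0],[-28.3,0,-24.1,0],[-28.3,0,-24.1,0],[-28.3,0,-24.1,0],[-28.3,0,-24.1,0],[-28.3,0,-24.1,0],[-28.3,0,-24.1,0]], "gripper": 0}}

```text
t: 2.87
ee_pos: [479.8, -79.9, 239.9]
orientation: [-1.33, -0.999, 0.998]
ft_force: [0.6, 1.5, -0.1]
width: 0.5
```

Call:
{"method": "arm_command", "body": {"targets": [[-28.3,0,-24.1,0],[-28.3,0,-24.1,0],[-28.3,0,-24.1,0],[-28.3,0,-24.1,0],[0,0,0,0.117],[0,0,0,0.117],[0,0,0,0.117],[0,0,0,0.117],[0,0,0,0.117],[0,0,0,0.117],[0,0,0,0.117],[0,0,0,0.117],[0,0,0,0]]}}

```text
t: 3.95
ee_pos: [540.3, -213.5, 239.7]
orientation: [-1.554, -0.273, 0.273]
ft_force: [0.5, -0.3, 0.3]
width: 0.5
```

```bash
python3 - <<'E'
from h import *
o=get_obs(); m=camera_model('wrist'); im=get_image('wrist'); cv2.imwrite('pics/w1.png',im)
M=rot(o['orientation']); print(o['t'],o['ee_pos'],M.round(3).tolist(),o['qpos'].round(2),o['width'],o['ft_force'].round(2))
for n,z in [('tab_top',85),('pointer_tip',33),('green_dot',22),('platter_center',35)]:
    print(n,[(round(d['conf'],2),np.round(d['at']).tolist(),on_z('wrist',d['at'],z,m).tolist()) for d in tip_of('wrist',n)[:2]])
E
```

```text
3.95 [ 540.29700716 -213.46682485  239.70775424] [[0.94, 0.0, -0.341], [0.341, -0.0, 0.94], [0.0, -1.0, -0.0]] [-0.4   0.36  1.73  0.    1.05 -0.74] 0.4555917599156589 [ 0.53 -0.31  0.32]
tab_top [(0.94, [287.0, 179.0], [536.5, -186.4, 85.0]), (0.52, [361.0, 160.0], [595.5, -144.7, 85.0])]
pointer_tip [(0.78, [263.0, 166.0], [511.2, -189.7, 33.0]), (0.57, [360.0, 161.0], [609.5, -146.1, 33.0])]
green_dot [(0.83, [300.0, 83.0], [518.0, -89.3, 22.0])]
platter_center [(0.24, [263.0, 165.0], [510.6, -188.3, 35.0])]
```

View pics/w1.png

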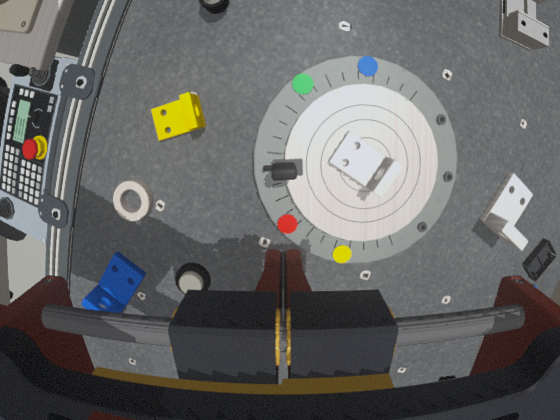

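The wrist view agrees: green (302,84) maps to (518,-89), and the tab is at (285,171). The way down in front of the fingers, at (285,255), is clear. I'll descend behind the tab and approach slowly.

Call:
{"method": "arm_command", "body": {"targets": [[0,28,0,0],[0,28,0,0],[0,28,0,0],[0,28,0,0],[0,28,0,0],[0,28,0,0],[0,0,0,0],[0,0,1.5,0],[0,0,1.5,0],[0,0,1.5,0],[0,0,1.5,0],[0,0,1.5,0],[0,0,1.5,0],[0,0,1.5,0],[0,0,1.5,0],[0,0,1,0],[0,0,1,0],[0,0,1,0],[0,0,1,0]]}}

```text
t: 5.78
ee_pos: [534.8, -198.6, 71.7]
orientation: [-1.553, -0.276, 0.276]
ft_force: [0.1, -2.7, 0.4]
width: 0.4
```

Call:
{"method": "arm_command", "body": {"targets": [[-0.1,0,0.9,0.01],[-0.1,0,0.9,0.01],[-0.1,0,0.9,0.01],[-0.1,0,0.9,0.01],[-0.1,0,0.9,0.01],[-0.1,0,0.9,0.01],[-0.1,0,0.9,0.01],[-0.1,0,0.9,0.01],[-0.1,0,0.9,0.01],[-0.1,0,0.9,0.01]]}}

```text
t: 6.62
ee_pos: [530.9, -190.0, 71.6]
orientation: [-1.562, -0.197, 0.197]
ft_force: [-1.9, -2.7, 0.2]
width: 0.5
```

```bash
cat > w.py <<'E'
from h import *
import sys
o=get_obs(); m=camera_model('wrist'); im=get_image('wrist'); cv2.imwrite(f'pics/{sys.argv[1]}.png',im)
print(o['t'],o['ee_pos'].round(1),rot(o['orientation']).round(3).tolist(),o['ft_force'].round(2))
C=np.array([612.9,-150.2])
print('tool x heading',np.arctan2(*rot(o['orientation'])[[1,0],0]))
for c in ['wrist','scene','top']:
    if c!='wrist': get_image(c); m=None
    for n,z in [('tab_top',85),('pointer_tip',33)]:
        for d in tip_of(c,n)[:2]:
            p=on_z(c,d['at'],z,m)[:2]; v=C-p; print(c,n,round(d['conf'],2),np.round(d['at']).tolist(),p,'ang',round(np.arctan2(v[1],v[0]),3),'r',np.hypot(*v).round(1))
E
python3 w.py w2
```

```text
6.6167 [ 530.9 -190.    71.6] [[0.969, -0.0, -0.248], [0.248, 0.0, 0.969], [-0.0, -1.0, 0.0]] [-1.88 -2.69  0.23]
tool x heading 0.2509977517268656
wrist tab_top 0.94 [285.0, 265.0] [ 529.4 -172.9] ang 0.265 r 86.5
wrist pointer_tip 0.94 [245.0, 227.0] [ 506.1 -177.8] ang 0.253 r 110.3
scene tab_top 0.78 [305.0, 223.0] [ 527.3 -173.3] ang 0.264 r 88.7
scene pointer_tip 0.61 [313.0, 238.0] [ 505.4 -179.5] ang 0.266 r 111.4
```

The tab is following with about 3 N (angle 0.258, tool flush). I'll continue the arc.

Call:
{"method": "arm_command", "body": {"targets": [[-0.3,0,1.8,0.02],[-0.3,0,1.8,0.02],[-0.3,0,1.8,0.02],[-0.3,0,1.8,0.02],[-0.3,0,1.8,0.02],[-0.3,0,1.8,0.02],[-0.3,0,1.8,0.02],[-0.3,0,1.8,0.02],[-0.3,0,1.8,0.02],[-0.3,0,1.8,0.02],[-0.3,0,1.8,0.02],[-0.3,0,1.8,0.02],[-0.3,0,1.8,0.02],[-0.3,0,1.8,0.02],[-0.3,0,1.8,0.02],[-0.3,0,1.8,0.02],[-0.3,0,1.8,0.02],[-0.3,0,1.8,0.02],[-0.3,0,1.8,0.02],[-0.3,0,1.8,0.02]]}}

```text
t: 8.73
ee_pos: [522.8, -154.6, 71.6]
orientation: [-1.568, 0.118, -0.118]
ft_force: [-2.4, -1.7, -0.9]
width: 0.5
```

```bash
python3 w.py w3
```

```text
8.7333 [ 522.8 -154.6   71.6] [[0.989, -0.0, 0.149], [-0.149, 0.0, 0.989], [-0.0, -1.0, 0.0]] [-2.35 -1.68 -0.94]
tool x heading -0.1500025027880714
wrist tab_top 0.93 [286.0, 264.0] [ 527.9 -137.2] ang -0.152 r 86.0
wrist pointer_tip 0.62 [243.0, 224.0] [ 503.6 -131.5] ang -0.169 r 110.9
scene tab_top 0.69 [270.0, 241.0] [578.7 -92.2] ang -1.038 r 67.3
scene tab_top 0.64 [302.0, 233.0] [ 520.6 -142.3] ang -0.085 r 92.6
scene pointer_tip 0.9 [308.0, 253.0] [ 499.8 -130.1] ang -0.176 r 114.9
top pointer_tip 0.21 [363.0, 276.0] [ 465.2 -370.9] ang 0.981 r 265.6
```

Call:
{"method": "arm_command", "body": {"targets": [[-0.3,0,1.8,0.02],[-0.3,0,1.8,0.02],[-0.3,0,1.8,0.02],[-0.3,0,1.8,0.02],[-0.3,0,1.8,0.02],[-0.3,0,1.8,0.02],[-0.3,0,1.8,0.02],[-0.3,0,1.8,0.02],[-0.3,0,1.8,0.02],[-0.3,0,1.8,0.02],[-0.3,0,1.8,0.02],[-0.3,0,1.8,0.02],[-0.3,0,1.8,0.02],[-0.3,0,1.8,0.02],[-0.3,0,1.8,0.02],[-0.3,0,1.8,0.02],[-0.3,0,1.8,0.02],[-0.2,0,0.9,0.01],[-0.2,0,0.9,0.01],[0,0,0,0]]}}

```text
t: 10.85
ee_pos: [527.9, -122.3, 71.6]
orientation: [-1.534, 0.399, -0.399]
ft_force: [-1.0, 0.2, -0.4]
width: 0.9
```

```bash
python3 w.py w4; python3 -c "
import cv2;i=cv2.imread('pics/w4.png')[120:330,170:450];cv2.imwrite('pics/w4c.png',cv2.resize(i,None,fx=2.8,fy=2.8,interpolation=cv2.INTER_CUBIC))"
```

```text
10.85 [ 527.9 -122.3   71.6] [[0.873, 0.0, 0.487], [-0.487, 0.0, 0.873], [0.0, -1.0, 0.0]] [-0.98  0.23 -0.42]
tool x heading -0.5086228234152406
wrist tab_top 0.91 [281.0, 266.0] [ 535.8 -107.2] ang -0.509 r 88.3
wrist pointer_tip 0.65 [243.0, 226.0] [516.7 -93.8] ang -0.53 r 111.5
scene tab_top 0.68 [289.0, 242.0] [ 537.5 -105.2] ang -0.538 r 87.8
scene pointer_tip 0.82 [296.0, 263.0] [514.6 -91.6] ang -0.538 r 114.4
```

View pics/w4c.png

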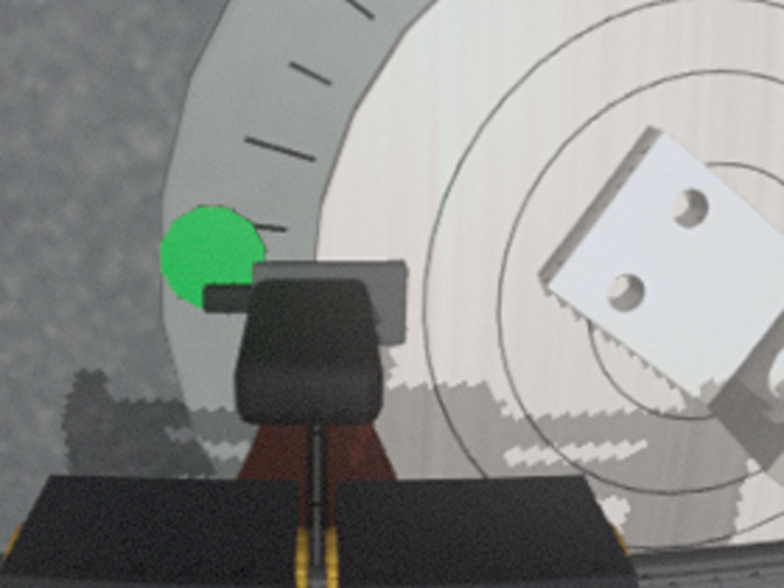

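```bash
python3 - <<'E'
from h import *
m=camera_model('wrist'); print(m['position'],(rot(m['orientation'])@[0,0,-1]).round(3))
C=np.array([612.9,-150.2])
for n,p,z in [('dot',(212,257),24),('tip',(204,298),33),('tab',(307,281),85)]:
    q=on_z('wrist',(170+p[0]/2.8,120+p[1]/2.8),z)[:2]; v=C-q; print(n,q,np.arctan2(v[1],v[0]),np.hypot(*v))
E
```

```text
[566.35774056 -54.17521664 217.47045882] [-0.134 -0.243 -0.961]
dot [520.9 -89.3] -0.5847346413248928 110.3304581699904
tip [516.8 -94.6] -0.5245085921708225 111.02508725508845
tab [545.9 -88.5] -0.7442403779003878 91.08177644293066
```

The wrist picture shows the pointer tip about 6 mm short of the green centre, so I need about 0.05 rad more. After that I'll back off along -z and rise.

Call:
{"method": "arm_command", "body": {"targets": [[-0.2,0,0.9,0.01],[-0.2,0,0.9,0.01],[-0.2,0,0.9,0.01],[-0.2,0,0.9,0.01],[-0.2,0,0.9,0.01],[0,0,0,0],[0,0,0,0],[0,0,-1,0],[0,0,-3,0],[0,0,-6,0],[0,0,-10,0],[0,-20,0,0],[0,-30,0,0],[0,-30,0,0],[0,-30,0,0],[0,0,0,0]]}}

```text
t: 12.63
ee_pos: [521.2, -136.7, 187.0]
orientation: [-1.526, 0.431, -0.445]
ft_force: [0.7, -0.6, -0.5]
width: 0.4
```

```bash
python3 w.py w5; python3 - <<'E'
from h import *
im=cv2.imread('pics/w5.png'); h=cv2.cvtColor(im,cv2.COLOR_BGR2HSV)
m=((h[...,0]>45)&(h[...,0]<85)&(h[...,1]>120)).astype(np.uint8); m[:, :150]=0
k,l,st,ce=cv2.connectedComponentsWithStats(m); i=1+np.argmax(st[1:,4]); print(st[i],ce[i],on_z('wrist',ce[i],24))
u,v=ce[i].astype(int); u0=max(u-60,0); v0=max(v-70,0); print(u0,v0)
cv2.imwrite('pics/w5c.png',cv2.resize(im[v0:v0+140,u0:u0+190],None,fx=4,fy=4,interpolation=cv2.INTER_CUBIC))
E
```

```text
12.6333 [ 521.2 -136.7  187. ] [[0.848, 0.008, 0.53], [-0.53, -0.002, 0.848], [0.008, -1.0, 0.002]] [ 0.72 -0.61 -0.46]
tool x heading -0.5586038426207109
wrist tab_top 0.66 [276.0, 178.0] [ 538.2 -102.5] ang -0.568 r 88.6
wrist pointer_tip 0.9 [251.0, 167.0] [518.9 -87.8] ang -0.586 r 112.8
scene tab_top 0.73 [292.0, 245.0] [ 529.  -101.1] ang -0.529 r 97.2
scene tab_top 0.38 [271.0, 238.0] [ 581.  -100.8] ang -0.997 r 58.8
scene pointer_tip 0.7 [292.0, 264.0] [522.3 -86.9] ang -0.61 r 110.5
[242 155  22  23 347] [252.08357349 165.25936599] [515.3 -85.1  24. ]
192 95
```

View pics/w5c.png

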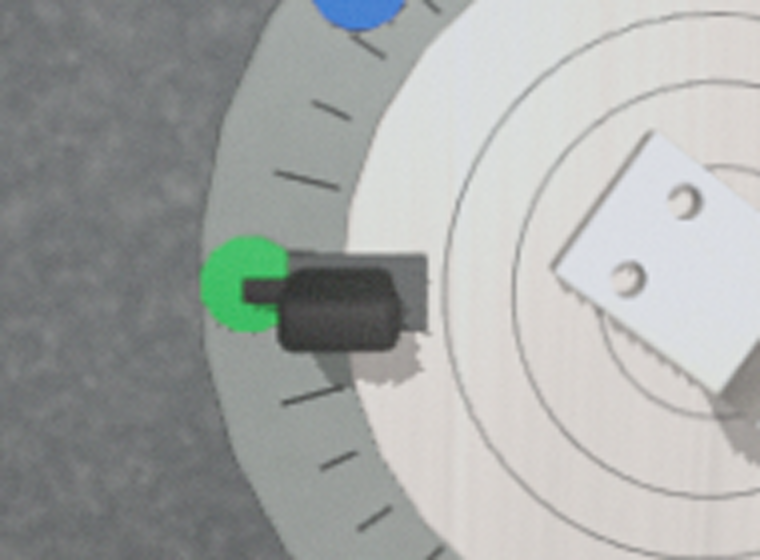

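The pointer tip at crop (245,290) sits on the green disc centred at (248,284), so it is within about 2 mm. Next I'll go above the button.

Call:
{"method": "arm_command", "body": {"targets": [[9.5,0,-28,0],[9.5,0,-28,0],[9.5,0,-28,0],[9.5,0,-28,0],[9.5,0,-28,0],[9.5,0,-28,0],[9.5,0,-28,0],[9.5,0,-28,0],[0,0,0,0],[0,0,0,0]]}}

```text
t: 13.92
ee_pos: [463.8, -366.2, 180.9]
orientation: [-1.525, 0.44, -0.438]
ft_force: [-0.4, 0.6, -0.0]
width: 0.9
```

```bash
python3 - <<'E'
from h import *
o=get_obs(); m=camera_model('wrist'); im=get_image('wrist'); cv2.imwrite('pics/w6.png',im)
M=rot(o['orientation']); print(o['t'],o['ee_pos'],M.round(3).tolist())
for d in tip_of('wrist','log_button_top')[:3]: print(d['conf'],d['at'],on_z('wrist',d['at'],22,m))
for d in silhouettes('wrist','log_button_top')[:2]: print('sil',d['conf'],d['at'],d['pixels'].sum())
E
```

```text
13.9167 [ 463.82113018 -366.24497064  180.89945556] [[0.847, -0.001, 0.532], [-0.532, 0.001, 0.847], [-0.001, -1.0, 0.0]]
sil 0.73 [287.1, 203.0] 829
```

View pics/w6.png

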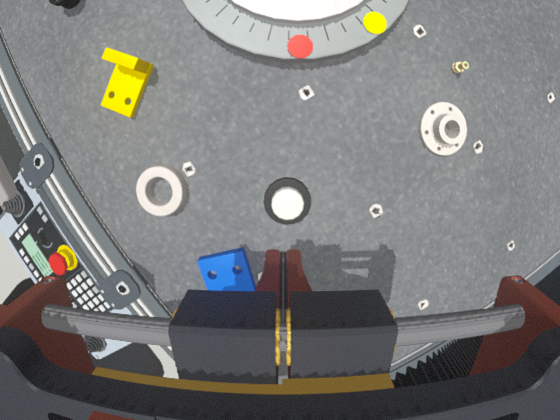

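```bash
python3 - <<'E'
from h import *
o=get_obs();M=rot(o['orientation'])
p=on_z('wrist',(288,204),22); print(p,'tool shift',M.T@(p-o['ee_pos']))
E
```

```text
[ 470.5 -364.4   22. ] tool shift [  5.45762385 159.19598392   2.93865537]
```

The button is at (288,204) and maps to about (469,-366); the path down is clear. I'll centre over it, descend to about 7 mm above it, then press slowly.

Call:
{"method": "arm_command", "body": {"targets": [[4.1,30,3.2,0],[0,30,0,0],[0,30,0,0],[0,30,0,0],[0,15,0,0],[0,0,0,0],[0,0,0,0]]}}

```text
t: 14.65
ee_pos: [469.7, -363.4, 46.2]
orientation: [-1.526, 0.437, -0.435]
ft_force: [-0.0, 0.0, 0.1]
width: 0.6
```

Call:
{"method": "arm_command", "body": {"targets": [[0,2,0,0],[0,2,0,0],[0,2,0,0],[0,1.5,0,0],[0,1.5,0,0],[0,1,0,0],[0,0,0,0],[0,0,0,0]]}}

```text
t: 15.32
ee_pos: [470.1, -365.1, 37.0]
orientation: [-1.527, 0.437, -0.438]
ft_force: [0.4, 0.2, 3.1]
width: 0.2
```

Call:
{"method": "arm_command", "body": {"targets": [[0,1,0,0],[0,1,0,0],[0,1,0,0],[0,1,0,0],[0,0,0,0],[0,0,0,0]]}}

```text
t: 15.82
ee_pos: [470.1, -365.1, 33.3]
orientation: [-1.527, 0.436, -0.438]
ft_force: [0.4, 0.2, 9.7]
width: 0.3
```

9.7 N is well past the 5 N spring, so the button is at its stop. I'll hold briefly, then lift straight up and check.

Call:
{"method": "arm_command", "body": {"targets": [[0,0.5,0,0],[0,0,0,0],[0,0,0,0],[0,-2,0,0],[0,-4,0,0],[0,-8,0,0],[0,-25,0,0],[0,-30,0,0],[0,-30,0,0],[0,-30,0,0],[0,-30,0,0],[0,0,0,0],[0,0,0,0]]}}

```text
t: 16.9
ee_pos: [469.9, -365.1, 192.9]
orientation: [-1.527, 0.436, -0.439]
ft_force: [-0.7, 0.9, 0.6]
width: 0.1
```

```bash
python3 w.py w7; python3 - <<'E'
from h import *
a=get_image('wrist');b=get_image('scene')
cv2.imwrite('pics/end.png',np.hstack([cv2.resize(a[0:280],(400,200)),cv2.resize(b[140:330,160:410],(400,304))[:200]]) if 0 else cv2.resize(b[150:330,170:410],(800,600),interpolation=cv2.INTER_CUBIC))
E
```

```text
16.9 [ 469.9 -365.1  192.9] [[0.848, 0.002, 0.53], [-0.53, -0.002, 0.848], [0.002, -1.0, -0.0]] [-0.7   0.94  0.58]
tool x heading -0.5580375800145442
scene tab_top 0.82 [291.0, 246.0] [529.8 -98. ] ang -0.561 r 98.1
scene pointer_tip 0.93 [293.0, 264.0] [520.  -88.2] ang -0.588 r 111.7
scene pointer_tip 0.4 [270.0, 231.0] [ 611.5 -155.3] ang 1.303 r 5.3
top tab_top 0.89 [249.0, 241.0] [ 534.6 -103.4] ang -0.539 r 91.2
top tab_top 0.51 [349.0, 180.0] [ 685.6 -330.5] ang 1.954 r 194.4
top pointer_tip 0.92 [246.0, 253.0] [513.2 -91.9] ang -0.529 r 115.5
top pointer_tip 0.5 [275.0, 213.0] [ 611.7 -157.9] ang 1.416 r 7.8
```

View pics/end.png

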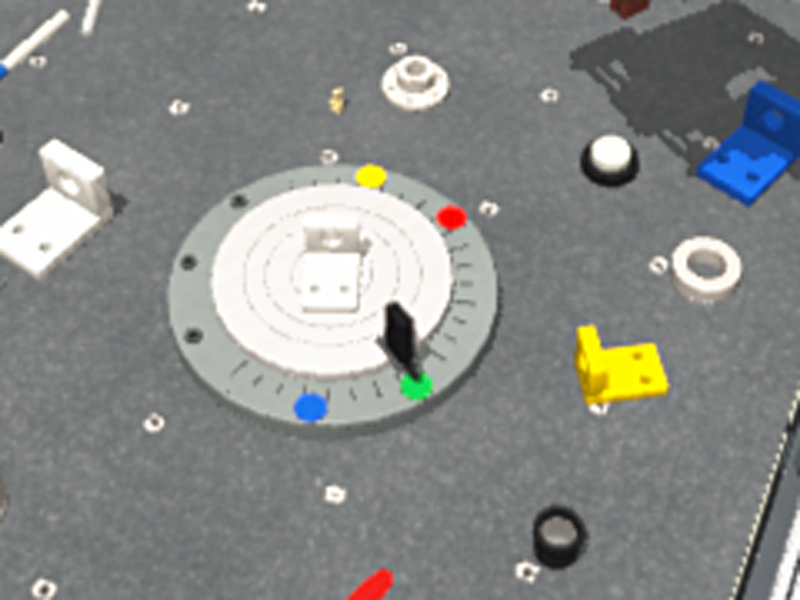

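The pointer at (415,375) is on the green dot at (416,385). The button at (611,155) is up, the bracket is central, and the bystanders have not moved.

```bash
python3 -c "
from workcell import *
print(close_job())"
```

```text
the job is handed in; nothing more can be done
None
```

The turntable is at its green station and the button has been pressed once and released. I handed the job in at about 17 s of the 51 s allowed; no verdict was reported.

- **Turntable:** I pushed the black tab sideways with closed fingers, without gripping it, from about +0.1 rad to the green station. The force readings between moves were about 3 N, against the 16 N limit. Then I backed the fingers off.
- **Pointer:** The close-up before the press showed the tip about 2 mm from the centre of the green dot. At the end, the scene and top cameras put the tip on either side of the dot's angle (-0.588 and -0.529 rad against -0.561). That disagreement amounts to about 3–4 mm either way, well within the 11 mm allowed.
- **Button:** I pressed it to its stop. The reading was 9.7 N, against the 5 N that holds it fully down. The last picture shows it back up.
- **Surroundings:** In the last picture the bracket is still in the middle of the platter and the loose parts look unmoved. I judged both by eye and did not measure them. The arm stands clear above the button.

The button-point detector found nothing in the wrist view. I took the button's position from its outline in that view and from the two fixed cameras; these agreed to about 5 mm.

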